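Plug the large battery pack into its charging dock and lock it

TASK

Take the large battery pack out of the storage caddy, plug it the right way round and fully home into the charging dock, and turn the dock's wing knob until its arm lies over the pack against its stop. The caddy's walls and the dock's cheeks leave room for fingers on different sides of the pack, so set it down standing on the worktop and take it again in between. Leave the small pack, the salt shaker, the jam jar and the tin where they stand.

Things in the scene. Friction and masses are not known exactly. Their poses are not given: they have to be found in the camera images.
- pack: Large battery pack of a cordless kitchen tool (black block, 0.2 to 0.45 kg), upright in a caddy channel. Origin: level of its underside, below the body's centre; z up, x across its thickness, y along its width, the caddy's y within 0.05 rad at the start. Body 38 (x) by 58 mm (y) from z = 31 to 101 mm; the plug is below it. A grey bar on top marks the +y end, a grey dot the -y end.
- pack_plug (a point): Centre of the underside of the pack's plug, 5 mm to +y of the pack's origin; axes are the pack's. The plug is 32 (x) by 44 mm (y), 31 mm high, straight. Its shift to +y keys it: it enters the dock only with the pack's +y to the dock's +y. The pack stands by itself on it on the worktop.
- caddy: Grey storage caddy, fixed, left or right of the middle, turned up to 0.45 rad. Origin: centre of its underside. Base plate 176 (x) by 70 (y) by 4 mm thick. Three channels side by side at x = -54, 0, 54 mm, 48 mm wide, open at both y ends; the large pack, the small pack and the salt shaker stand in them on the plate, in any order. Wall cupboards hang above from x = 0.58 m on.
- caddy_top (a point): Centre of the caddy at the top of its walls, 110 mm above the worktop; axes are the caddy's. Walls at x = -81, -27, 27, 81 mm, 6 mm thick, 46 mm long in y, 5 mm higher than the large pack. Beside the pack's broad faces only 5 mm is free, but it sticks out 6 mm at each y end: grip it across its 58 mm width (along y) and lift it straight up above the walls.
- dock: White charging dock, fixed, on the other side from the caddy, turned -0.5 to 0.3 rad. Origin: on the underside, below the centre of the seated pack's body; z up. Base block 80 mm (x) wide, y from -48 to 102 mm, top at z = 36 mm, with the keyed hole. Seated, the pack's origin is at dock (0, 0, 6 mm), its axes along the dock's, its top at z = 107 mm.
- dock_bay (a point): Middle of the dock's bay, 111 mm above the dock's underside, at the level of its cheeks' tops; axes are the dock's. Cheeks, 60 mm long in x, fill y = -45 to -35 mm and y = 35 to 101 mm. The bay between is open to +x and -x, so the pack must be held across its 38 mm thickness (along x) to be lowered home; the cheeks leave no room for fingers at its y ends.
- dock_hole (a point): Centre of the mouth of the dock's hole, at dock (0, 5, 36 mm); axes are the dock's. Hole 34.8 (x) by 46.8 mm (y), 30 mm deep, with a 2.5 mm bevelled rim. The pack's plug goes in here; seated, its underside is on the hole's floor 30 mm below this point.
- keeper (a joint): Angle of the locking arm about its upright axis on the dock's broad cheek, rad: 0 = arm over the seated pack, against its stop; grows anticlockwise seen from above, to 1.9. It starts open at 1.2 to 1.7, clear of the bay, and stays where left (friction about 0.04 N m). It closes only when the pack is fully home: its foot passes about 2.5 mm above the pack's top.
- keeper_grip (a point): On the axis of the black wing knob that turns the locking arm, at dock (0, 72, 138 mm), the height to grip. The wing is an upright bar 44 mm long, 12 mm thick, from 12 mm above to 18 mm below this point; the arm (62 mm long, 16 mm wide) is just under it. The point turns with the knob: y is along the wing, -y is the way the arm points.
- small_pack: Small battery pack of the same look (38 by 44 mm, 81 mm high), to be left in its caddy channel. Origin: centre of underside.
- salt_shaker: Salt shaker (44 mm across, 90 mm high) in a caddy channel, to be left. Origin: centre of underside.
- jam_jar: Jam jar (68 mm across, 84 mm high) standing in the middle of the worktop. Origin: centre of underside.
- tin: Low tin (76 mm across, 58 mm high) standing in the middle, nearer the robot. Origin: centre of underside.
Not all that is in view belongs to the job. Leave any yellow look-alike of the pack alone.

How it is judged:
On the way, in this order (a step that is already met when the one before it is completed fails the run):
1. the large pack is fully home in the dock, the locking arm still open (x of pack in the frame of dock_hole between -0.004 and 0.004 m and y of pack in the frame of dock_hole between -0.009 and -0.001 m and z of pack in the frame of dock_hole below -0.0265 m and angle between the y axis of pack and the y axis of dock, either way round below 0.1 rad and angle between pack's own z axis and vertical below 0.08 rad and value of joint keeper above 0.5 rad), for 0.1 s.
2. the locking arm is turned over the pack (x of pack in the frame of dock_hole between -0.004 and 0.004 m and y of pack in the frame of dock_hole between -0.009 and -0.001 m and z of pack in the frame of dock_hole below -0.0265 m and angle between the y axis of pack and the y axis of dock, either way round below 0.1 rad and angle between pack's own z axis and vertical below 0.08 rad and value of joint keeper below 0.15 rad), for 0.2 s.
At the end, for the whole second after the job is handed in: The large pack stands fully home in the dock's hole (its foot within 3.5 mm of the hole's floor, within 4 mm sideways, turned less than 0.1 rad and tilted less than 0.08 rad), at rest, and the locking arm lies over it, within 0.15 rad of its stop (all of step 2 and linear speed of pack below 0.02 m/s); the robot touches nothing.
It fails at once if a bystander (small pack, salt shaker, jam jar or tin) moved more than 30 mm (distance of any of small_pack, salt_shaker, jam_jar, tin from where it was at the start of the episode above 0.03 m).
It also fails if it takes over 67 s, if anything falls off the work surface, if the arm or the gripper's body presses on something with over 40 N, if the wrist force passes 120 N, or if a joint passes its speed limit or range.

ROBOT

A 7-joint arm with a two-finger parallel gripper is mounted at the origin on a cart in front of the work surface, level with it; the furniture and walls round the work are solid. World frame = base frame: x ahead of the robot, y to its left, z up, the work surface at z = 0. Lengths are in m, angles in rad, forces in N, time in s.
With the tool pointing down it reaches from about 0.425 to 0.925 m from the base axis. Payload 6.8 kg.
Tool frame: the origin (TCP) lies at the very end of the fingers, on their centre line; the grasp point (between the pads) lies r.pinch_z behind it (r.pinch_z is the distance from the TCP to the grasp point, in m); z points along the fingers, y is the line along which they close (so a half turn about z gives the same grasp; the last joint's range is limited). The gripper opens to 85 mm and grips with 20 to 120 N. Pads are 22 mm wide; open, the fingers measure 114 mm over their backs; the gripper's body (76 mm by 85 mm) begins 54 mm behind the grasp point. The pads swing forward as they close: fully open they stand 13 mm farther back than shut.
Start: joints at [-1.358, 0.477, 0.022, 1.555, -0.011, 1.109, -0.083], TCP at [0.213, 0.641, 0.231] pointing down, gripper open.
Joint ranges: [-2.96, 2.96], [-0.34, 2.1], [-1.41, 1.46], [0.24, 2.44], [-1.37, 4.51], [0.17, 1.92], [-2.96, 2.96]. Speed limits (rad/s): [2.39, 2.39, 3.14, 3.14, 3.14, 3.14, 3.14].

INTERFACE

Orientations are given as a rotation vector (axis times angle).
In Python, from bench import status, grab_frame, camera_model, r gives the robot as it stands. The module is installed in compiled form; this text tells all that it offers.
- The arm moves only by the shell command python3 -m creep 'ROWS' [FORCE]. ROWS is text: rows parted by semicolons, each of 7 numbers parted by spaces: the turn, a rotation vector about the tool's x, y, z in rad, then the shift along the tool's x, y, z in mm, then the opening, from -1 (shut) to 1 (fully open). In form: rx ry rz tx ty tz fingers; .... A call has 1 to 10 rows; each row is the pose to reach, as a shift and turn from the pose commanded when the call began, along the tool's axes at that moment; what a row does not reach only later rows make up. A row lasts 1/8 s, in which the tool goes at most 62.5 mm and 10.7 degrees, less where a joint would pass 70% of its speed; a pose out of reach is approached as far as the arm can. A call with a gripper value outside its range is refused whole. The fingers move at their own pace and stop on an object; FORCE is the grip in N (left out, the last holds). Time passes only in rows, so rows that repeat a pose let the fingers close. It gives the time, the measured TCP pose, the force, the opening and the grip force at its end, in the units of the state.
- status.get_obs(): the state, without advancing time (a new reading comes with each control period).
- grab_frame(name): name is "scene" or "side" or "wrist"; returns (picture, depth): 420x560x3 uint8, red, green, blue; 420x560 float32, m along the optical axis (not along the pixel's ray), 0 where there is no reading.
- camera_model(name): a dict with "K" (3x3 intrinsics, pixels), "D" ([k1, k2, p1, p2, k3] as OpenCV has them; the pictures are not rectified), "rvec" (rotation vector, rad) and "tvec" (3), from world to camera coordinates, as OpenCV has them. Camera axes: x right, y down, z forward; pixel columns grow to the right and rows downward; lengths in m; the calibration is good to about 2 mm. A picture is of the moment at which its call begins: read the wrist's pose just before it. camera_model takes no time and is no camera call; for the wrist camera it gives the pose at the moment of the call.
- r.hand_in(): hands the job in; it is judged then, once.
The state is a dict: "clock": time; "joints": joint angles; "qvel": joint speeds; "tau": joint torques, N m; "tcp_pos": TCP position; "orientation": TCP orientation; "contact_force": force on the tool from outside, world axes, zero at the start; "moment": the same for the moment, N m; "grip_width": finger opening in m; "gripper_force": force on a finger pad.
Only numpy, scipy, OpenCV 4.12 (cv2) and the standard library are available. Lean on these libraries where they do the work, as an engineer would, in place of code of your own. Each camera call takes 0.05 s, during which the arm holds its last target. There are 200 camera calls.

## Working session

There is one attempt and no reset: what is moved stays moved. The work goes in short steps, Python scripts to look and compute and a shell command to move; the robot and the scene stay as the last step left them, time stands still between calls to the robot, and variables do not carry over. Pictures are saved under pics/ and viewed, at most 10 in all, crops included, and the job is handed in when it is done.

```bash
mkdir -p pics
cat > h.py <<'E'
import numpy as np, cv2
from scipy.spatial.transform import Rotation as R
from bench import status, grab_frame, camera_model, r
def cloud(name):
    m=camera_model(name); im,d=grab_frame(name)
    v,u=np.mgrid[0:420,0:560]
    n=cv2.undistortPoints(np.stack([u.ravel(),v.ravel()],1).astype(np.float32)[:,None],m["K"],np.array(m["D"]))[:,0]
    z=d.ravel(); pc=np.c_[n*z[:,None],z]
    Rm=cv2.Rodrigues(np.array(m["rvec"],float))[0]
    P=(pc-np.ravel(m["tvec"]))@Rm
    P[z==0]=np.nan
    return im,P.reshape(420,560,3)
def save(n,im): cv2.imwrite(f"pics/{n}.png",im[...,::-1])
E
python3 - <<'E'
from h import *
o=status.get_obs(); print(o, r.pinch_z)
for n in("scene","side"):
    im,P=cloud(n); np.savez(f"{n}.npz",im=im,P=P); save(n,im)
a=cv2.imread("pics/scene.png");b=cv2.imread("pics/side.png")
E
```

```text
{'clock': 0.0, 'joints': array([-1.35809597,  0.47779533,  0.02235755,  1.55648736, -0.01151601,
        1.10930115, -0.08305195]), 'qvel': array([ 6.53771514e-04,  2.90506649e-04, -6.88590693e-04, -9.91942057e-04,
        5.02136940e-04, -1.20195942e-03,  6.68601079e-05]), 'tau': array([ 1.28365540e-03, -5.96434271e+01,  1.60813518e+00, -2.81192458e+01,
        1.24344896e-02,  9.02071421e-03, -2.46746197e-05]), 'tcp_pos': array([0.21267425, 0.6399755 , 0.2303141 ]), 'orientation': array([-5.01655525e-01, -3.10111217e+00,  2.91442758e-03]), 'contact_force': array([-1.07686579,  0.96496702,  0.02811639]), 'moment': array([ 0.00457699,  0.01872096, -0.01016558]), 'gripper_force': 0.0, 'grip_width': 0.0848381066242931} 0.0187
```

View pics/scene.png

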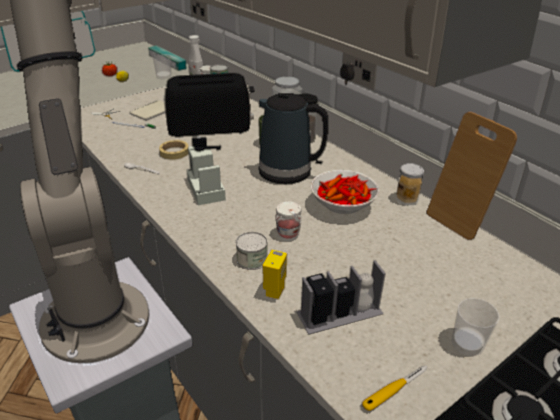

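View pics/side.png

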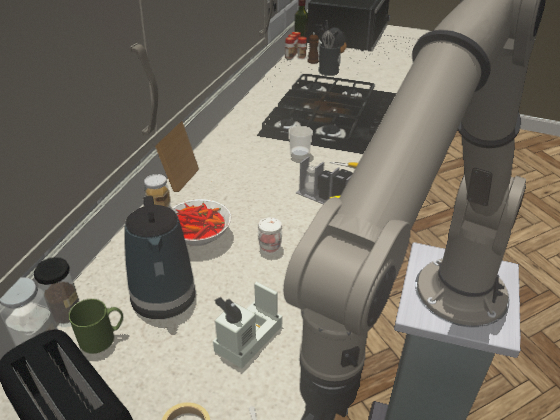

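The scene view shows the caddy at (340,295). It holds a black pack at (317,300), a smaller black one at (343,295) and the shaker at (366,288). The yellow look-alike stands at (274,274), the dock at (205,180). The side view shows the dock at (245,325), with its black wing knob at (228,307).

Next are top-down maps and an enlarged crop to confirm the pack.

```bash
cat > top.py <<'E'
from h import *
S={n:np.load(n+".npz") for n in("scene","side")}
for px in [(317,278),(343,283),(366,275),(274,258),(288,210),(252,240),(205,190)]:
    print(px,S["scene"]["P"][px[1],px[0]].round(3))
for px in [(228,307),(265,300),(245,340)]: print(px,S["side"]["P"][px[1],px[0]].round(3))
def ortho(c,half=.14,s=2000,names=("scene","side")):
    N=int(2*half*s); out=[]
    for n in names:
        P=S[n]["P"].reshape(-1,3); C=S[n]["im"].reshape(-1,3)
        k=(abs(P[:,0]-c[0])<half)&(abs(P[:,1]-c[1])<half)&(P[:,2]<.3)&(P[:,2]>.008); P=P[k];C=C[k]
        i=np.argsort(P[:,2]); P=P[i];C=C[i]
        img=np.zeros((N,N,3),np.uint8)
        for p,q in zip(P,C):
            u=int((c[1]+half-p[1])*s); v=int((c[0]+half-p[0])*s)
            cv2.rectangle(img,(u-2,v-2),(u+2,v+2),q.tolist(),-1)
        out.append(img)
    return np.hstack(out)
im=S["scene"]["im"]; cr=cv2.resize(im[235:335,260:400],None,fx=4,fy=4,interpolation=cv2.INTER_CUBIC)
im2=S["side"]["im"]; cr2=cv2.resize(im2[270:370,205:290],None,fx=2.4,fy=4,interpolation=cv2.INTER_CUBIC)
save("crop",np.hstack([cr,cr2]))
E
python3 top.py
```

```text
(317, 278) [ 0.392 -0.259  0.104]
(343, 283) [ 0.44  -0.287  0.085]
(366, 275) [ 0.49  -0.302  0.091]
(274, 258) [ 0.363 -0.151  0.098]
(288, 210) [ 0.513 -0.006  0.082]
(252, 240) [ 0.393 -0.024  0.054]
(205, 190) [0.423 0.251 0.043]
(228, 307) [0.486 0.358 0.139]
(265, 300) [0.441 0.257 0.077]
(245, 340) [0.446 0.371 0.064]
```

View pics/crop.png

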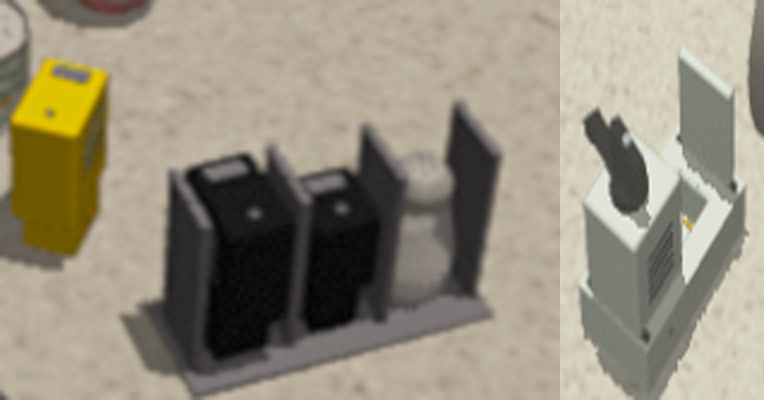

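Candidates for the pack in the scene picture:
- Black at (317,300): its top measures 0.104 m, which matches 101 mm plus the 4 mm plate, so this is the large pack.
- Black at (343,295): its top is 0.085 m, so it is the small pack.
- Yellow at (274,274): the look-alike.

The enlarged crop confirms this. The grey bar (+y) is at the far-left end, towards the dock.

```bash
cat >> h.py <<'E'
def go(p,yaw):
    """print shift(mm)+rotvec to bring GRASP point to p with tool down, tool y at world angle yaw (mod pi)"""
    o=status.get_obs(); R0=R.from_rotvec(o["orientation"]); best=None
    for k in(0,np.pi):
        a=yaw+k; y=np.array([np.cos(a),np.sin(a),0]); z=np.array([0,0,-1.]); M=R.from_matrix(np.c_[np.cross(y,z),y,z])
        rv=(R0.inv()*M).as_rotvec()
        if best is None or np.linalg.norm(rv)<np.linalg.norm(best): best=rv
    t=np.array(p)+[0,0,-r.pinch_z]-o["tcp_pos"]
    print("rot",best.round(3),"shift",(R0.inv().apply(t)*1000).round(1),"world d",(t*1000).round(1))
def rectfit(X,sx,sy,yaw0):
    """fit centre/yaw of a known-size rectangle to filled points X (Nx2): smallest cover"""
    from scipy.optimize import minimize
    def f(q):
        c,s=np.cos(q[2]),np.sin(q[2]); d=X-q[:2]; a=abs(d@[c,s])-sx/2; b=abs(d@[-s,c])-sy/2
        return np.mean(np.minimum(np.clip(np.maximum(a,b),0,None),.004))*1e3+0
    return f
E
python3 - <<'E'
from top import *
P=S["scene"]["P"];I=S["scene"]["im"].astype(int)
def rect(k,src,P):
    X=P[k][:,:2].astype(np.float32); b=cv2.minAreaRect(X*1000); print(src,k.sum(),b)
near=lambda P,c,h:(abs(P[...,0]-c[0])<h)&(abs(P[...,1]-c[1])<h)
n=near(P,(.40,-.25),.06)
for lo,hi in((.098,.108),):
    k=n&(P[...,2]>lo)&(P[...,2]<hi)&(I.max(-1)<70); rect(k,"packtop dark",P); print(np.median(P[k][:,2]))
n=near(P,(.44,-.28),.13)
k=n&(P[...,2]>.1075)&(P[...,2]<.118); rect(k,"walls",P)
k=n&(P[...,2]>.001)&(P[...,2]<.2)&(P[...,1]<-.2); rect(k,"caddy all",P)
for nm in S:
    Q=S[nm]["P"]; n=near(Q,(.46,.3),.12)
    for lo,hi in((.03,.041),(.106,.115),(.145,.155),(.118,.135)):
        k=n&(Q[...,2]>lo)&(Q[...,2]<hi); 
        if k.sum()>5: rect(k,(nm,lo),Q)
k=(P[...,0]>.3)&(P[...,0]<.65)&(P[...,1]>.03)&(P[...,1]<.2)&(P[...,2]>.02)&(P[...,2]<.3)
print("obst",k.sum(),np.nanmin(P[k],0) if k.any() else "", np.nanmax(P[k],0) if k.any() else "")
im=ortho((.47,.31),.13,1500); im2=ortho((.44,-.28),.13,1500,("scene",)); 
save("ortho",np.vstack([im[:,:390],im[:,390:]])[:, :] if 0 else cv2.resize(np.hstack([im,im2]),(798,266)))
E
```

```text
(317, 278) [ 0.392 -0.259  0.104]
(343, 283) [ 0.44  -0.287  0.085]
(366, 275) [ 0.49  -0.302  0.091]
(274, 258) [ 0.363 -0.151  0.098]
(288, 210) [ 0.513 -0.006  0.082]
(252, 240) [ 0.393 -0.024  0.054]
(205, 190) [0.423 0.251 0.043]
(228, 307) [0.486 0.358 0.139]
(265, 300) [0.441 0.257 0.077]
(245, 340) [0.446 0.371 0.064]
packtop dark 436 ((407.951904296875, -283.1296081542969), (56.74238204956055, 109.04766845703125), 73.29045104980469)
0.1036299021058032
walls 149 ((436.9540100097656, -289.89874267578125), (45.953033447265625, 167.8174285888672), 72.6751480102539)
caddy all 5068 ((439.65936279296875, -305.58355712890625), (208.36370849609375, 259.1517333984375), 89.81625366210938)
('scene', 0.03) 276 ((457.560791015625, 312.5902404785156), (153.5390167236328, 82.00566864013672), 73.53295135498047)
('scene', 0.106) 234 ((470.51910400390625, 310.4059143066406), (152.11111450195312, 87.18840026855469), 72.8509292602539)
('scene', 0.145) 32 ((469.6883850097656, 356.9629211425781), (15.077122688293457, 40.05216979980469), 55.27885055541992)
('scene', 0.118) 117 ((485.2475280761719, 344.1698913574219), (21.704822540283203, 83.06983947753906), 62.95165252685547)
('side', 0.03) 779 ((460.7760314941406, 315.873046875), (153.9224395751953, 82.34522247314453), 72.42767333984375)
('side', 0.106) 576 ((475.4711608886719, 314.08685302734375), (147.854248046875, 90.66402435302734), 72.23567199707031)
('side', 0.145) 96 ((475.17510986328125, 360.3768005371094), (11.725371360778809, 42.02454376220703), 56.88356018066406)
('side', 0.118) 193 ((494.2386474609375, 351.61212158203125), (31.222530364990234, 86.19886779785156), 63.53983688354492)
obst 22 [0.53396243 0.03153895 0.02206163] [0.64962029 0.19509347 0.07992075]
```

View pics/ortho.png

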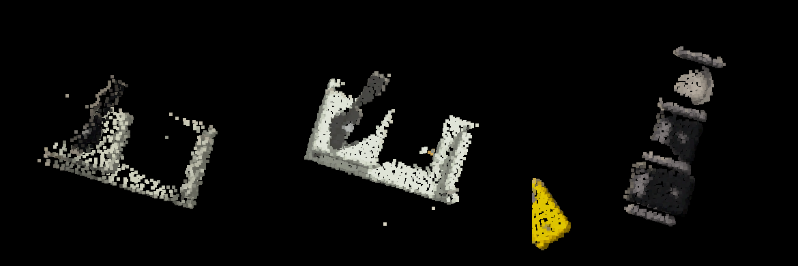

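The wall tops give the caddy's centre as (0.437, -0.290) and its yaw as -0.302. The large pack is in channel x=-54, at about (0.385, -0.274). The dock's yaw is about -0.305 and its origin about (0.451, 0.288). I'll move above the dock first, on the way, to look with the wrist camera.

Run:
```python
from h import *
go((.44,.30,.30),np.radians(72.6)); go((.46,0.0,.30),np.radians(72.6)); go((.385,-.274,.28),np.radians(72.6))
print(R.from_rotvec(status.get_obs()["orientation"]).as_matrix().round(3))
```

```text
rot [-0.002  0.    -0.017] shift [-323.  -251.1  -50.4] world d [ 227.3 -340.1   50.9]
rot [-0.002  0.    -0.017] shift [-436.5 -529.5  -50. ] world d [ 247.3 -640.1   50.9]
rot [-0.002  0.    -0.017] shift [-451.7 -813.1  -29.5] world d [ 172.3 -914.1   30.9]
[[-0.949  0.315 -0.   ]
 [ 0.315  0.949 -0.002]
 [-0.    -0.002 -1.   ]]
```

```bash
python3 -m creep '0 0 -0.017 -50 -30 -50 1;0 0 -0.017 -323 -251 -50 1;0 0 -0.017 -323 -251 -50 1;0 0 -0.017 -323 -251 -50 1;0 0 -0.017 -323 -251 -50 1;0 0 -0.017 -323 -251 -50 1;0 0 -0.017 -323 -251 -50 1;0 0 -0.017 -323 -251 -50 1;0 0 -0.017 -323 -251 -50 1;0 0 -0.017 -323 -251 -50 1'
python3 - <<'E'
from h import *
im,P=cloud("wrist"); np.savez("wd.npz",im=im,P=P); save("wd",im); print(status.get_obs()["tcp_pos"])
E
```

```text
clock: 1.35
tcp_pos: [0.4391, 0.302, 0.281]
orientation: [-0.471, -3.105, 0.0]
contact_force: [-0.1, 0.4, -0.1]
grip_width: 0.0856
gripper_force: 0.0
[0.43924491 0.30195172 0.28105577]
```

View pics/wd.png

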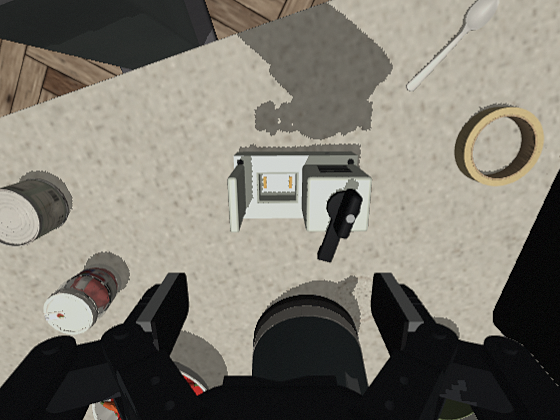

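The wrist view shows the dock's hole at (277,186), the narrow cheek at (235,190) and the knob at (345,210), with its arm pointing to (327,255). The kettle is at (305,340). Fitting the dock pose from this view.

```bash
cat > dockfit.py <<'E'
from h import *
d=np.load("wd.npz");P=d["P"];I=d["im"]
rect=lambda k,s:print(s,k.sum(),cv2.minAreaRect(P[k][:,:2].astype(np.float32)*1000))
v,u=np.mgrid[0:420,0:560]
box=(u>222)&(u<380)&(v>140)&(v<240)
rect(box&(P[...,2]>.0300)&(P[...,2]<.042),"base top")
rect(box&(P[...,2]>.105)&(P[...,2]<.117),"cheeks")
rect(box&(P[...,2]>.105)&(P[...,2]<.117)&(u<250),"narrow")
rect(box&(P[...,2]>.105)&(P[...,2]<.117)&(u>290),"broad")
h=(u>250)&(u<305)&(v>165)&(v<210)
rect(h&(P[...,2]<.02),"hole floor"); print(np.median(P[h&(P[...,2]<.02)][:,2]))
k=box&(P[...,2]>.144)&(P[...,2]<.156); rect(k,"wing"); print(np.median(P[k][:,2]),np.median(P[box&(P[...,2]>.105)&(P[...,2]<.117)][:,2]))
k=(u>318)&(u<340)&(v>225)&(v<260)&(P[...,2]>.08); rect(k,"arm"); print(np.median(P[k],0))
k=(u>250)&(u<360)&(v>300)&(v<370); print("kettle",np.nanmin(P[k],0),np.nanmedian(P[k],0),np.nanmax(P[k],0))
# gradient-based hole edges: sample along dock axes in the intensity at plane z=.036
m=camera_model("wrist")
E
python3 dockfit.py
python3 - <<'E'
from h import *
go((.44,.15,.30),np.radians(72.6)); go((.46,0.0,.30),np.radians(72.6)); go((.41,-.250,.29),np.radians(72.6))
E
```

```text
base top 3271 ((459.5710144042969, 315.7734375), (149.79638671875, 80.54800415039062), 72.98194122314453)
cheeks 2934 ((462.3798522949219, 315.71337890625), (146.04983520507812, 65.70642852783203), 73.15562438964844)
narrow 541 ((439.4840087890625, 251.7141876220703), (10.161272048950195, 58.964683532714844), 72.9133529663086)
broad 2393 ((474.03741455078125, 354.1792907714844), (65.9752426147461, 65.42240905761719), 73.6457290649414)
hole floor 904 ((455.72039794921875, 293.7215576171875), (47.12580490112305, 30.951383590698242), 72.56660461425781)
0.004795875596124426
wing 562 ((472.199462890625, 358.67529296875), (12.567464828491211, 42.79099655151367), 56.37638473510742)
0.1474783389408234 0.10930243475790338
arm 563 ((501.0934143066406, 336.5574951171875), (20.16031265258789, 47.94540023803711), 72.99919128417969)
[0.50518637 0.33507711 0.11791462]
kettle [ 0.62196332  0.1562296  -0.0035097 ] [0.63988139 0.27523896 0.07390148] [0.74768242 0.35803123 0.14053651]
rot [-0.    -0.001  0.003] shift [ -45.8 -144.9   -0.2] world d [   0.8 -152.     0.2]
rot [-0.    -0.001  0.003] shift [-109.3 -282.2   -0.3] world d [ 2.08e+01 -3.02e+02  2.00e-01]
rot [-0.    -0.001  0.003] shift [-135.7 -535.8    9.8] world d [ -29.2 -552.    -9.8]
```

```bash
python3 -m creep '0 0 0 -25 -60 0 1;0 0 0 -46 -120 0 1;0 0 0 -70 -180 0 1;0 0 0 -95 -240 0 1;0 0 0 -109 -300 0 1;0 0 0 -115 -360 0 1;0 0 0 -122 -420 5 1;0 0 0 -130 -480 10 1;0 0 0 -136 -536 10 1;0 0 0 -136 -536 10 1' ; python3 -m creep '0 0 0 0 0 0 1;0 0 0 0 0 0 1'
python3 - <<'E'
from h import *
im,P=cloud("wrist"); np.savez("wc.npz",im=im,P=P); save("wc",im); print(status.get_obs()["tcp_pos"])
E
```

```text
clock: 2.65
tcp_pos: [0.4084, -0.2552, 0.2715]
orientation: [0.485, 3.104, -0.003]
contact_force: [-0.2, 1.8, -0.0]
grip_width: 0.0853
gripper_force: 0.0
clock: 2.9
tcp_pos: [0.4104, -0.2498, 0.2711]
orientation: [-0.47, -3.106, -0.001]
contact_force: [0.4, -0.1, 0.9]
grip_width: 0.0854
gripper_force: 0.0
[ 0.41039774 -0.24992529  0.27120226]
```

View pics/wc.png

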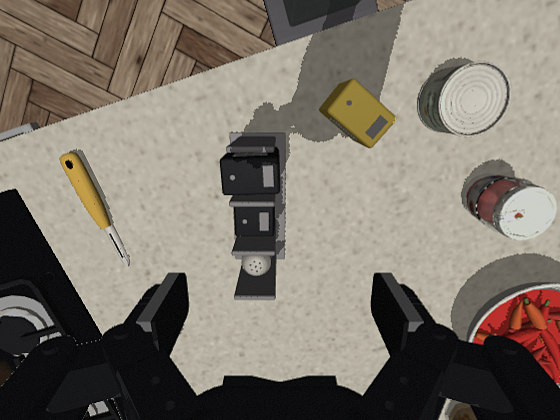

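The wrist view shows the large pack at (250,172), with the bar at its right end (world +y) and the dot at its left end. The small pack is at (254,220), the shaker at (257,264), the yellow one at (358,112), the tin at (468,95) and the jar at (515,208).

Run:
```python
from h import *
d=np.load("wc.npz");P=d["P"];I=d["im"].astype(int)
rect=lambda k,s:print(s,k.sum(),cv2.minAreaRect(P[k][:,:2].astype(np.float32)*1000),np.median(P[k][:,2]))
v,u=np.mgrid[0:420,0:560]
z=P[...,2]
k=(u>210)&(u<290)&(v>152)&(v<194)&(z>.095)&(z<.108)
w=(u>225)&(u<285)&((v<157)|(v>192))
rect(k&~w,"top")
X=P[k][:,:2]; C=np.array([np.cos(np.radians(72.7)),np.sin(np.radians(72.7))]); N=np.array([C[1],-C[0]])
print(np.histogram(X@N,bins=14)); print(np.percentile(X@C,[.5,1,5,50,95,99,99.5]),np.percentile(X@N,[.5,1,5,50,95,99,99.5]))
rect((u>210)&(u<290)&(v>130)&(v<310)&(z>.1068)&(z<.115)&(I.min(-1)>60),"walls")
go((.385,-.274,.18),np.radians(72.6))
```

```text
top 2111 ((386.0658874511719, -273.13018798828125), (58.10609436035156, 35.97369384765625), 73.87589263916016) 0.10356102607765988
(array([196, 175, 150, 151, 173, 176, 165, 138, 168, 172, 135, 160, 166,
       113]), array([0.43062538, 0.43335358, 0.43608178, 0.43880998, 0.44153818,
       0.44426638, 0.44699458, 0.44972278, 0.45245098, 0.45517918,
       0.45790738, 0.46063558, 0.46336379, 0.46609199, 0.46882019]))
[-0.17431091 -0.17393655 -0.17133172 -0.14525376 -0.11993304 -0.11736717
 -0.11699454] [0.43097002 0.43123956 0.43233514 0.44867737 0.46610747 0.46817226
 0.46835558]
walls 793 ((438.78961181640625, -287.7335205078125), (45.132022857666016, 167.2046661376953), 73.02017211914062) 0.10846675901234215
rot [ 0.    -0.     0.003] shift [ 17.1 -30.6 109.9] world d [ -25.4  -24.1 -109.9]
```

```bash
python3 -m creep '0 0 -0.011 16.6 -29.2 50 1;0 0 -0.011 16.6 -29.2 90 1;0 0 -0.011 16.6 -29.2 110 1;0 0 -0.011 16.6 -29.2 120 1;0 0 -0.011 16.6 -29.2 150 1;0 0 -0.011 16.6 -29.2 180 1;0 0 -0.011 16.6 -29.2 205 1;0 0 -0.011 16.6 -29.2 215 1;0 0 -0.011 16.6 -29.2 215 1' 50
python3 - <<'E'
from h import *
go((.386,-.273,.075),np.radians(73.4))
E
```

```text
clock: 4.08
tcp_pos: [0.3854, -0.2743, 0.0564]
orientation: [-0.457, -3.108, -0.0]
contact_force: [-0.8, -0.9, 0.3]
grip_width: 0.0852
gripper_force: 0.0
rot [ 0.    -0.    -0.002] shift [-0.2  1.5  0.1] world d [ 0.6  1.3 -0.1]
```

```bash
python3 -m creep '0 0 0 0 1.3 0 -1;0 0 0 0 1.3 0 -1;0 0 0 0 1.3 0 -1;0 0 0 0 1.3 0 -1;0 0 0 0 1.3 0 -1;0 0 0 0 1.3 0 -1;0 0 0 0 1.3 0 -1' 50
```

```text
clock: 4.95
tcp_pos: [0.3863, -0.2733, 0.0574]
orientation: [0.457, 3.106, 0.0]
contact_force: [0.1, 0.9, 6.6]
grip_width: 0.0576
gripper_force: 51.8
```

```bash
python3 -m creep '0 0 0 0 0 -15 -1;0 0 0 0 0 -35 -1;0 0 0 0 0 -65 -1;0 0 0 0 0 -100 -1;0 0 0 0 0 -135 -1;0 0 0 0 0 -155 -1;0 0 0 0 0 -155 -1' 50
python3 - <<'E'
from h import *
y=np.radians(73.0)
go((.435,-.10,.23),y);go((.45,0,.23),y);go((.45,.13,.23),y)
d=np.load("wd.npz")["P"]; k=(abs(d[...,0]-.45)<.09)&(abs(d[...,1]-.13)<.08)&(d[...,2]>.012); print(k.sum(), d[k][:5])
E
```

```text
clock: 5.82
tcp_pos: [0.386, -0.2737, 0.213]
orientation: [0.458, 3.104, 0.0]
contact_force: [-0.4, -0.1, -3.8]
grip_width: 0.0576
gripper_force: 54.9
rot [0.001 0.004 0.004] shift [  3.2 180.4   1.8] world d [ 49.  173.7  -1.7]
rot [0.001 0.004 0.004] shift [ 17.7 280.5   1.8] world d [ 64.  273.7  -1.7]
rot [0.001 0.004 0.004] shift [ 55.3 404.9   1.7] world d [ 64.  403.7  -1.7]
0 []
```

```bash
python3 -m creep '0 0 0 2 40 0 -1;0 0 0 3 90 0 -1;0 0 0 3 140 0 -1;0 0 0 3 180 0 -1;0 0 0 10 230 0 -1;0 0 0 18 280 0 -1;0 0 0 35 335 0 -1;0 0 0 50 385 0 -1;0 0 0 55 405 0 -1;0 0 0 55 405 0 -1' 50; python3 -m creep '0 0 0 0 0 40 -1;0 0 0 0 0 80 -1;0 0 0 0 0 110 -1;0 0 0 0 0 130 -1;0 0 0 0 0 143 -1;0 0 0 0 0 150 -1;0 0 0 0 0 150 -1'
```

```text
clock: 7.08
tcp_pos: [0.4487, 0.1317, 0.2102]
orientation: [-0.453, -3.107, 0.002]
contact_force: [0.5, 0.1, -3.2]
grip_width: 0.0576
gripper_force: 55.1
clock: 7.95
tcp_pos: [0.4497, 0.13, 0.0613]
orientation: [-0.459, -3.108, 0.0]
contact_force: [-0.6, -0.0, -3.2]
grip_width: 0.0575
gripper_force: 55.1
```

```bash
python3 -m creep '0 0 0 0 0 4 -1;0 0 0 0 0 6.5 -1;0 0 0 0 0 7.5 -1;0 0 0 0 0 8 -1;0 0 0 0 0 8 -1'
```

```text
clock: 8.57
tcp_pos: [0.4497, 0.1305, 0.0535]
orientation: [0.458, 3.108, 0.0]
contact_force: [-0.8, -0.6, -0.1]
grip_width: 0.0575
gripper_force: 55.3
```

```bash
python3 -m creep '0 0 0 0 0 0 0.9;0 0 0 0 0 0 0.9;0 0 0 0 0 0 0.9;0 0 0 0 0 0 0.9;0 0 0 0 0 -20 0.9;0 0 0 0 0 -50 1;0 0 0 0 0 -90 1;0 0 0 0 0 -130 1;0 0 0 0 0 -160 1;0 0 0 0 0 -160 1'
python3 - <<'E'
from h import *
im,P=cloud("wrist"); np.savez("wp.npz",im=im,P=P)
o=status.get_obs();print(o["joints"].round(2),o["tcp_pos"])
z=P[...,2]; k=(z>.095)&(z<.106)&(abs(P[...,0]-.45)<.06)&(abs(P[...,1]-.13)<.06)
print(k.sum(),cv2.minAreaRect(P[k][:,:2].astype(np.float32)*1000),np.median(z[k]))
E
```

```text
clock: 9.82
tcp_pos: [0.4511, 0.131, 0.2154]
orientation: [0.458, 3.104, 0.005]
contact_force: [0.0, 0.1, -1.7]
grip_width: 0.0852
gripper_force: 0.0
[-0.81  0.15  0.44  2.08 -0.08  0.93  0.95] [0.45008167 0.13066075 0.21395326]
2914 ((449.928955078125, 130.449462890625), (58.1103401184082, 38.11138153076172), 74.44064331054688) 0.09952521314194057
```

```bash
python3 -m creep '0 0 -0.18 0 0 0 1;0 0 -0.36 0 0 0 1;0 0 -0.54 0 0 0 1;0 0 -0.72 0 0 0 1;0 0 -0.9 0 0 0 1;0 0 -1.08 0 0 0 1;0 0 -1.26 0 0 0 1;0 0 -1.42 0 0 0 1;0 0 -1.57 0 0 0 1;0 0 -1.57 0 0 0 1'
python3 - <<'E'
from h import *
im,P=cloud("wrist"); save("wp2",im)
o=status.get_obs();print(o["joints"].round(2),o["tcp_pos"])
z=P[...,2]; k=(z>.095)&(z<.106)&(abs(P[...,0]-.45)<.06)&(abs(P[...,1]-.13)<.06)
print(k.sum(),cv2.minAreaRect(P[k][:,:2].astype(np.float32)*1000),np.median(z[k]))
go((.450,.1304,.080),np.radians(163.6))
z=P[...,2]; k=(z>.03)&(z<.041)&(abs(P[...,0]-.46)<.1)&(abs(P[...,1]-.31)<.12)
print(k.sum(),cv2.minAreaRect(P[k][:,:2].astype(np.float32)*1000))
E
```

```text
clock: 11.12
tcp_pos: [0.4489, 0.13, 0.212]
orientation: [1.869, -2.522, -0.001]
contact_force: [-1.3, 0.1, -0.2]
grip_width: 0.0847
gripper_force: 0.0
[-0.64  0.15  0.25  2.07 -0.05  0.93  2.48] [0.44905246 0.13004074 0.21223588]
2948 ((450.4494934082031, 129.40939331054688), (57.6407470703125, 37.56467819213867), 74.440673828125) 0.09948234641939604
rot [ 0.002 -0.001 -0.011] shift [ -0.8  -1.  150.9] world d [   0.9    0.4 -150.9]
2223 ((458.9940185546875, 312.82293701171875), (147.47360229492188, 80.04476928710938), 73.04734802246094)
```

```bash
python3 -m creep '0 0 -0.015 -0.5 -1 40 1;0 0 -0.015 -0.5 -1 80 1;0 0 -0.015 -0.5 -1 115 1;0 0 -0.015 -0.5 -1 140 1;0 0 -0.015 -0.5 -1 151 1;0 0 -0.015 -0.5 -1 151 1;0 0 -0.015 -0.5 -1 151 1' 60;  python3 -m creep '0 0 0 0 0 0 -1;0 0 0 0 0 0 -1;0 0 0 0 0 0 -1;0 0 0 0 0 0 -1;0 0 0 0 0 0 -1;0 0 0 0 0 0 -1;0 0 0 0 0 0 -1;0 0 0 0 0 0 -1' 60
python3 - <<'E'
from h import *
go((.4514,.2899,.2),np.radians(162.9))
E
```

```text
clock: 12.05
tcp_pos: [0.4515, 0.1308, 0.0631]
orientation: [-1.89, 2.508, -0.001]
contact_force: [0.1, -0.1, -0.5]
grip_width: 0.0858
gripper_force: 0.0
clock: 13.05
tcp_pos: [0.4512, 0.1307, 0.0628]
orientation: [-1.891, 2.508, -0.0]
contact_force: [-1.3, -1.0, 7.2]
grip_width: 0.037
gripper_force: 59.7
rot [-0.     0.001  0.02 ] shift [-153.2   43.5 -118.4] world d [  0.2 159.2 118.5]
```

```bash
python3 -m creep '0 0 0 0 0 -20 -1;0 0 0 0 0 -60 -1;0 0 0 0 0 -105 -1;0 0 0 0 0 -140 -1;0 0 0.02 -30 10 -140 -1;0 0 0.02 -70 20 -140 -1;0 0 0.02 -110 32 -140 -1;0 0 0.02 -140 40 -140 -1;0 0 0.02 -154.2 43.7 -140 -1;0 0 0.02 -154.2 43.7 -140 -1' 60; python3 -m creep '0 0 0 0 0 0 -1;0 0 0 0 0 0 -1'
python3 - <<'E'
from h import *
rect=lambda P,k:print(k.sum(),cv2.minAreaRect(P[k][:,:2].astype(np.float32)*1000) if k.sum()>3 else "")
for n in("side","scene","wrist"):
    im,P=cloud(n); save("pre_"+n,im); z=P[...,2]; np.savez("pre_"+n,im=im,P=P)
    print(n); k=(abs(P[...,0]-.46)<.1)&(abs(P[...,1]-.31)<.12)
    rect(P,k&(z>.031)&(z<.041))
    D=im.astype(int).max(-1)<60
    b=(abs(P[...,0]-.4517)<.04)&(abs(P[...,1]-.2909)<.05)
    rect(P,b&(z>.18)&(z<.23)&D); rect(P,b&(z>.143)&(z<.168)&D)
go((.4517,.2909,.2),np.radians(162.9))
E
```

```text
clock: 14.3
tcp_pos: [0.4507, 0.2908, 0.2017]
orientation: [1.867, -2.525, 0.0]
contact_force: [0.1, -0.7, -3.3]
grip_width: 0.0373
gripper_force: 61.5
clock: 14.55
tcp_pos: [0.4514, 0.2893, 0.2023]
orientation: [1.863, -2.529, 0.001]
contact_force: [-0.6, 0.9, -3.2]
grip_width: 0.0372
gripper_force: 61.5
side
739 ((461.1790466308594, 316.2877197265625), (152.84776306152344, 84.10797119140625), 73.58718872070312)
0 
0 
scene
258 ((457.6034240722656, 312.5555419921875), (159.16334533691406, 81.61446380615234), 73.08214569091797)
323 ((439.1031799316406, 279.4870300292969), (47.74935531616211, 60.615936279296875), 44.42795181274414)
100 ((448.5940246582031, 293.9078674316406), (52.39530563354492, 31.30289077758789), 76.53826141357422)
wrist
2268 ((449.9061584472656, 282.81280517578125), (83.1371841430664, 80.29017639160156), 73.25090026855469)
3653 ((445.1014709472656, 272.64447021484375), (24.678306579589844, 64.39769744873047), 73.06138610839844)
0 
rot [-0.     0.    -0.001] shift [-0.8 -0.1 21.1] world d [  0.3   0.8 -21.1]
```

View pics/pre_side.png

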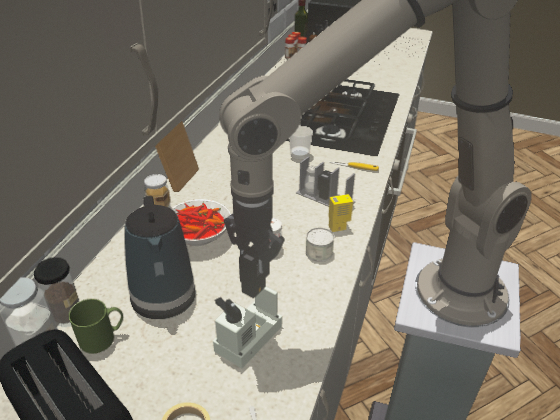

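The side view shows the pack held upright above the bay at (257,270), with the knob at (228,307) beside it and clear. Lowering to just above the hole's mouth, then in small steps while watching the force.

```bash
python3 -m creep '0 0 0 -0.6 0 30 -1;0 0 0 -0.6 0 60 -1;0 0 0 -0.6 0 85 -1;0 0 0 -0.6 0 96 -1;0 0 0 -0.6 0 99 -1;0 0 0 -0.6 0 99 -1'; python3 -m creep '0 0 0 0 0 1.5 -1;0 0 0 0 0 3 -1;0 0 0 0 0 4.5 -1;0 0 0 0 0 6 -1;0 0 0 0 0 7 -1;0 0 0 0 0 8 -1;0 0 0 0 0 8 -1'
```

```text
clock: 15.45
tcp_pos: [0.4519, 0.2917, 0.104]
orientation: [-1.865, 2.526, 0.0]
contact_force: [-0.0, 0.5, -3.5]
grip_width: 0.0373
gripper_force: 61.3
clock: 16.32
tcp_pos: [0.4517, 0.2913, 0.0952]
orientation: [-1.866, 2.527, -0.001]
contact_force: [2.8, -0.1, -4.4]
grip_width: 0.0373
gripper_force: 61.3
```

```bash
python3 -m creep '0 0 0 0 -0.5 2 -1;0 0 0 0 -0.7 4 -1;0 0 0 0 -0.7 7 -1;0 0 0 0 -0.7 10 -1;0 0 0 0 -0.7 13 -1;0 0 0 0 -0.7 13 -1'
```

```text
clock: 17.08
tcp_pos: [0.4519, 0.2911, 0.082]
orientation: [1.866, -2.527, 0.0]
contact_force: [1.6, 0.3, -4.2]
grip_width: 0.0376
gripper_force: 61.6
```

```bash
python3 -m creep '0 0 0 0 -0.3 4 -1;0 0 0 0 -0.3 7 -1;0 0 0 0 -0.3 10 -1;0 0 0 0 -0.3 12 -1;0 0 0 0 -0.3 13.5 -1;0 0 0 0 -0.3 14.5 -1;0 0 0 0 -0.3 14.5 -1'
```

```text
clock: 17.95
tcp_pos: [0.4523, 0.2912, 0.0689]
orientation: [1.866, -2.527, -0.001]
contact_force: [-2.9, -2.3, 8.2]
grip_width: 0.0373
gripper_force: 62.9
```

The force rises at TCP z 0.0689, against 0.0688 predicted for the floor, so the pack is home. Releasing and rising to check.

```bash
python3 -m creep '0 0 0 0 0 -1 -1;0 0 0 0 0 -1 1;0 0 0 0 0 -1 1;0 0 0 0 0 -1 1;0 0 0 0 0 -1 1;0 0 0 0 0 -20 1;0 0 0 0 0 -60 1;0 0 0 0 0 -110 1;0 0 0 0 0 -150 1;0 0 0 0 0 -170 1'; python3 -m creep '0 0 0 0 0 0 1;0 0 0 0 0 0 1';python3 - <<'E'
from h import *
im,P=cloud("wrist"); save("seat",im); np.savez("seat",im=im,P=P); z=P[...,2]
o=status.get_obs();print(o["joints"].round(2),o["tcp_pos"])
rect=lambda s,k:print(s,k.sum(),cv2.minAreaRect(P[k][:,:2].astype(np.float32)*1000) if k.sum()>3 else "",np.median(z[k]))
D=im.astype(int).max(-1)<90
k=(abs(P[...,0]-.452)<.05)&(abs(P[...,1]-.29)<.05)
rect("pack",k&(z>.09)&(z<.112)&D)
b=(abs(P[...,0]-.473)<.045)&(abs(P[...,1]-.359)<.045)
rect("wing",b&(z>.142)&(z<.156))
E
```

```text
clock: 19.2
tcp_pos: [0.4531, 0.2916, 0.2404]
orientation: [-1.864, 2.524, 0.001]
contact_force: [1.2, -0.2, -0.6]
grip_width: 0.0852
gripper_force: 0.0
clock: 19.45
tcp_pos: [0.4517, 0.2908, 0.2367]
orientation: [1.865, -2.526, 0.0]
contact_force: [0.0, -0.0, -0.0]
grip_width: 0.0857
gripper_force: 0.0
[-0.85  0.25  0.19  1.89 -0.05  1.01  2.21] [0.45157407 0.29064242 0.23636811]
pack 3046 ((450.3865051269531, 285.59796142578125), (82.84547424316406, 58.3367919921875), 72.58491516113281) 0.10524809275048189
wing 715 ((472.7301025390625, 357.4979248046875), (12.134143829345703, 43.55528259277344), 57.17021942138672) 0.1472199083643473
```

View pics/seat.png

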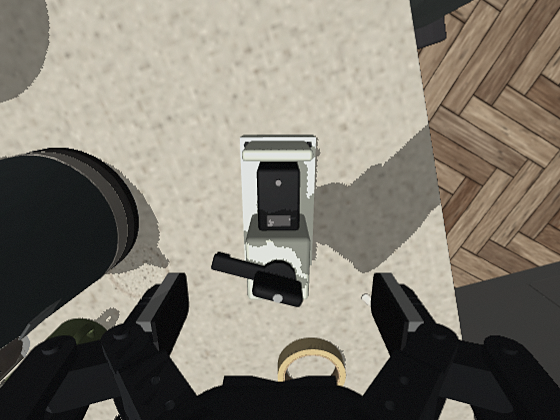

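The pack is seated: its top reads 0.1052 m in the wrist depth, which runs about 1.5 mm low, so it is at 107 mm. It appears at (278,195), with the knob at (278,290) and the arm still open, pointing to (222,262). The wing's axis is at (0.4726, 0.3585) and its long side lies at 147°, so the arm is at about 1.3 rad and I grip along 57°.

```bash
python3 -m creep '0 0 0.18 0 0 0 1;0 0 0.36 0 0 0 1;0 0 0.54 0 0 0 0.5;0 0 0.72 0 0 0 0;0 0 0.9 0 0 0 0;0 0 1.08 0 0 0 0;0 0 1.26 0 0 0 0;0 0 1.44 0 0 0 0;0 0 1.6 0 0 0 0;0 0 1.75 0 0 0 0'
python3 - <<'E'
from h import *
o=status.get_obs();print(o["joints"].round(2))
im,P=cloud("wrist"); z=P[...,2]
b=(abs(P[...,0]-.473)<.03)&(abs(P[...,1]-.359)<.03); k=b&(z>.142)&(z<.156)
print(k.sum(),cv2.minAreaRect(P[k][:,:2].astype(np.float32)*1000),np.median(z[k]))
go((.4726,.3586,.141),np.radians(57))
E
```

```text
clock: 20.75
tcp_pos: [0.4517, 0.2907, 0.2364]
orientation: [-0.751, -3.049, 0.004]
contact_force: [-0.0, -1.0, -0.3]
grip_width: 0.0427
gripper_force: 0.0
[-1.08  0.26  0.48  1.9  -0.14  1.01  0.54]
895 ((472.48370361328125, 358.6385192871094), (12.751124382019043, 43.634368896484375), 57.725379943847656) 0.14745425589246267
rot [-0.003 -0.     0.087] shift [ 13.3  70.1 113.9] world d [  20.9   67.9 -114.1]
```

```bash
python3 -m creep '0 0 0.08 7 35 0 0;0 0 0.08 13.3 70 20 0;0 0 0.08 13.3 70 40 0;0 0 0.08 13.3 70 70 0;0 0 0.08 13.3 70 95 0;0 0 0.08 13.3 70 110 0;0 0 0.08 13.3 70 114 0;0 0 0.08 13.3 70 114 0' 40
python3 - <<'E'
from h import *
go((.4726,.3586,.141),np.radians(57.4))
E
```

```text
clock: 21.8
tcp_pos: [0.4729, 0.3595, 0.124]
orientation: [0.864, 3.02, 0.0]
contact_force: [-0.1, -0.5, 0.0]
grip_width: 0.0427
gripper_force: 0.0
rot [0.    0.    0.012] shift [-0.2 -0.9  1.7] world d [-0.3 -0.9 -1.7]
```

```bash
python3 -m creep '0 0 0 0 0 0 -1;0 0 0 0 0 0 -1;0 0 0 0 0 0 -1;0 0 0 0 0 0 -1;0 0 0 0 0 0 -1;0 0 0 0 0 0 -1;0 0 0 0 0 0 -1' 40
python3 - <<'E'
from h import *
go((.4726,.3586,.141),np.radians(57.4)); print(status.get_obs()["joints"].round(2))
E
```

```text
clock: 22.68
tcp_pos: [0.4729, 0.3593, 0.1247]
orientation: [0.865, 3.02, 0.001]
contact_force: [-1.7, -2.7, 5.8]
grip_width: 0.0116
gripper_force: 40.3
rot [ 0.001 -0.     0.011] shift [-0.1 -0.8  2.4] world d [-0.3 -0.7 -2.4]
[-1.07  0.49  0.42  1.87 -0.26  0.83  0.49]
```

```bash
python3 -m creep '0 0 0.12 0 -0.6 0 -1;0 0 0.28 0 -0.6 0 -1;0 0 0.44 0 -0.6 0 -1;0 0 0.6 0 -0.6 0 -1;0 0 0.76 0 -0.6 0 -1;0 0 0.92 0 -0.6 0 -1;0 0 1.08 0 -0.6 0 -1;0 0 1.2 0 -0.6 0 -1;0 0 1.25 0 -0.6 0 -1;0 0 1.25 0 -0.6 0 -1' 40
python3 - <<'E'
from h import *
go((.4726,.3586,.141),np.radians(-17.1)); print(status.get_obs()["moment"].round(2))
E
```

```text
clock: 23.92
tcp_pos: [0.4747, 0.36, 0.1248]
orientation: [2.468, 1.942, 0.009]
contact_force: [5.6, 1.9, -3.1]
grip_width: 0.0113
gripper_force: 39.5
rot [ 0.005 -0.004  0.061] shift [-1.8 -1.8  2.5] world d [-2.1 -1.4 -2.5]
[ 0.34 -1.11 -0.04]
```

```bash
python3 -m creep '0 0 0.03 -1 -1 0 -1;0 0 0.06 -1.5 -1.5 0 -1;0 0 0.08 -1.5 -1.5 0 -1;0 0 0.08 -1.5 -1.5 0 -1' 40
python3 - <<'E'
from h import *
go((.4726,.3586,.141),np.radians(-17.1)); print(status.get_obs()["moment"].round(2))
E
```

```text
clock: 24.42
tcp_pos: [0.4747, 0.3599, 0.1249]
orientation: [2.54, 1.844, 0.015]
contact_force: [12.9, 4.8, -9.1]
grip_width: 0.0108
gripper_force: 39.7
rot [ 0.008 -0.006 -0.016] shift [-1.9 -1.6  2.6] world d [-2.1 -1.3 -2.6]
[ 0.88 -2.48  0.65]
```

The moment about z has risen to 0.65 N m, so the arm is on its stop. Releasing and rising clear.

```bash
python3 -m creep '0 0 -0.03 1.5 1.5 0 -1;0 0 -0.03 1.5 1.5 0 0;0 0 -0.03 1.5 1.5 0 0;0 0 -0.03 1.5 1.5 0 0;0 0 -0.03 1.5 1.5 -20 0;0 0 -0.03 1.5 1.5 -60 0;0 0 -0.03 1.5 1.5 -100 0;0 0 -0.03 1.5 1.5 -120 0;0 0 -0.03 1.5 1.5 -120 0'
python3 - <<'E'
from h import *
im,P=cloud("wrist"); save("end",im); z=P[...,2]
b=(abs(P[...,0]-.474)<.03)&(abs(P[...,1]-.36)<.03); k=b&(z>.142)&(z<.156)
print(k.sum(),cv2.minAreaRect(P[k][:,:2].astype(np.float32)*1000))
E
```

```text
clock: 25.55
tcp_pos: [0.473, 0.3592, 0.2454]
orientation: [-2.515, -1.88, -0.005]
contact_force: [0.0, 0.1, -0.6]
grip_width: 0.0427
gripper_force: 0.0
763 ((473.4771728515625, 359.3870544433594), (42.90583801269531, 11.418866157531738), 73.42085266113281)
```

View pics/end.png

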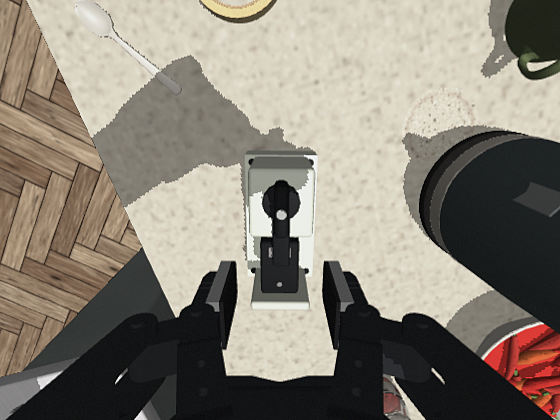

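The wing now lies at 73.4°, along the dock's y axis (73°). The arm covers the pack, from the knob at (281,213) to (280,265), and nothing touches the robot.

```bash
python3 -c "
from bench import r
print(r.hand_in())"
```

```text
the job is handed in; nothing more can be done
None
```

The large pack is fully home in the dock the right way round, the locking arm is turned over it against its stop, and I handed the job in at about 25.6 s of the 67 s allowed; no verdict came back.

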